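# Hang the loose utensil hook on the slat rack

## Robot

A 6-joint arm with a two-finger parallel gripper is mounted at the origin on a cart in front of the work surface, level with it; the furniture and walls round the work are solid. World frame = base frame: x ahead of the robot, y to its left, z up, the work surface at z = 0. Lengths are in mm, angles in rad, forces in N, time in s.
With the tool pointing down it reaches from about 350 to 875 mm from the base axis. Payload 4.2 kg.
Tool frame: the origin (TCP) lies at the very end of the fingers, on their centre line; the grasp point (between the pads) lies 19 mm behind it; z points along the fingers, y is the line along which they close (so a half turn about z gives the same grasp; the last joint's range is limited). The gripper opens to 85 mm and grips with 20 to 120 N. Pads are 22 mm wide; open, the fingers measure 114 mm over their backs; the gripper's body (76 mm by 85 mm) begins 54 mm behind the grasp point. The pads swing forward as they close: fully open they stand 13 mm farther back than shut.
Start: joints at [-1.019, 0.385, 0.008, 0, -1.194, -0.259], TCP at [180.412, -598.373, 195.512] pointing down, gripper open.
Joint ranges: [-3.14, 3.14], [-1.21, 2.06], [-1.07, 1.41], [-3.16, 2.05], [-2.99, -0.16], [-3.1, 3.1]. Speed limits (rad/s): [2.79, 2.79, 3.14, 3.14, 3.14, 3.14].

## Interface

Orientations are given as a unit quaternion [x, y, z, w].
In Python, from bench import arm, optics gives the robot as it stands. The module is installed in compiled form; this text tells all that it offers.
- The arm moves only by the tool step_arm, never from a script. Its argument "motion" is a list of rows, each an object with "dr": the turn, a rotation vector about the tool's x, y, z in units of 8 degrees (1.0 is 8 degrees), a list of three; "slide": the shift along the tool's x, y, z in mm, a list of three; "jaw": the finger opening in mm, from 0 to 85.4. A call has exactly 8 rows; each row is the pose to reach, as a shift and turn from the pose commanded when the call began, along the tool's axes at that moment; what a row does not reach only later rows make up. A row lasts 1/8 s, in which the tool goes at most 62.5 mm and 10.7 degrees, less where a joint would pass 70% of its speed; a pose out of reach is approached as far as the arm can. A call with a gripper value outside its range is refused whole. The fingers move at their own pace and stop on an object; the grip force is fixed at half the most. Time passes only in rows, so rows that repeat a pose let the fingers close, or fill a call up. It gives the time, the measured TCP pose, the force, the opening and the grip force at its end, in the units of the state.
- arm.read_state(): the state, without advancing time (a new reading comes with each control period).
- optics.get_image(name): name is "side" or "top"; returns the picture (384x512x3 uint8, blue, green, red); there is no depth.
- optics.camera_info(name): a dict with "camera_matrix" (3x3 intrinsics, pixels), "view" (4x4, takes a point from world to camera coordinates). Camera axes: x right, y up, looking along -z (the intrinsics and any distortion apply to the point x, -y, -z); pixel columns grow to the right and rows downward; lengths in mm; the calibration is good to about 2 mm. A picture is of the moment at which its call begins. camera_info takes no time and is no camera call.
- arm.job_done(): hands the job in; it is judged then, once.
The state is a dict: "clock": time; "joints": joint angles; "joint_vel": joint speeds; "joint_efforts": joint torques, N m; "position": TCP position; "ee_rot": TCP orientation; "contact_force": force on the tool from outside, world axes, zero at the start; "wrist_torque": the same for the moment, N m; "gripper_width": finger opening in mm; "grasp_force": force on a finger pad.
Only numpy, scipy, OpenCV 4.12 (cv2) and the standard library are available. Lean on these libraries where they do the work, as an engineer would, in place of code of your own. Each camera call takes 0.05 s, during which the arm holds its last target. There are 200 camera calls.

## Task

Hang the loose utensil hook, which stands on the worktop, in the upper groove of the slat rack, beside the hook that already hangs there. Raise its front so that its upturned lip goes in behind the top slat, then turn the front down until its back plate lies flat on the slat below; let it hang there and leave the other things where they stand.

Things in the scene. Friction and masses are not known exactly. Their poses are not given: they have to be found in the camera images.
- hook: Loose dark steel hook standing on the worktop, 0.14 to 0.23 kg. Origin: underside, middle of its bar; x from the bar's free tip to the back plate, z up. Bar to grip by its flat sides: 12 mm thick (y), z 0-30, x -55 to 50, stop at the tip up to z 40. Plate: x 50-55, 50 wide (y), z 0-55. Tongue on top: z 50-55, back to x 67; there a lip (x 63-67) turns up to z 84. Tongue and lip 50 wide.
- hook_seat (a point): Point of the loose hook where its tongue's underside meets the plate's back face: (55, 0, 50) mm in the hook's frame, same axes. On a hook that hangs properly it is within a few mm of the front top edge of the middle slat; left free there, the hook settles by its own weight and sags forward up to 4 deg.
- hook_lip (a point): Middle of the top edge of the loose hook's lip: (65, 0, 84) mm in the hook's frame, same axes. Tongue and lip together are 34 mm high, more than the groove's 29 mm, so they enter only with the hook's front tilted up by about 30 deg or more.
- rack: Fixed slat rack, 300 wide, 216 mm high: three aluminium slats, 4 mm thick, on grey uprights. Origin: on the worktop under the middle of the slats' front face (x = 0); x into the rack, z up. Slats z 12-62, 91-147, 176-216; upper groove z 147-176. 48 mm free behind the slats. A like hook, part of the rack, hangs in the upper groove at y 60 to 110; room for the loose hook's centre: y -105 to 30 mm.
- upper_groove (a point): Middle of the front top edge of the middle slat, the floor of the upper groove: (0, 0, 147) mm in the rack's frame, same axes. A clear way in, as x, z of hook_seat from here in mm and front-up tilt in deg: (-45, 1) at 32, (-19, 2) at 32, (-14, 9) at 32, (-9, 8) at 24, (-6, 6) at 12, (-2, 1) at 0.
- shaker: Bystander: small glass pepper shaker with a metal cap, 44 mm across, 90 mm high; origin at the centre of its underside.
- tin: Bystander: small food tin, 57 mm across, 72 mm high; origin at the centre of its underside.
- jar: Bystander: spice jar with a screw cap, 42 mm across, 99 mm high; origin at the centre of its underside.
- cup: Bystander: deli cup with a white lid, 66 mm across, 60 mm high; origin at the centre of its underside.
Things that resemble listed ones, but are neither listed nor needed, are in the scene too. Of the things that look like the hook, the larger one is meant.

How it is judged (in metres and radians):
On the way:
1. the lip has gone in behind the top slat of the rack while the hook's front is tilted up (x of hook_lip in the frame of upper_groove between 0.006 and 0.05 m and z of hook_lip in the frame of upper_groove between 0.004 and 0.065 m and angle between hook's own z axis and vertical above 0.13 rad), for 0.05 s.
At the end, for the whole second after the job is handed in: The loose hook hangs at rest in the upper groove: its seat point within 4 mm of the groove floor's height and from 7 mm before to 4 mm behind the slat's face, the lip's top edge above the lower edge of the top slat, level and square to the rack within 0.12 rad, beside the other hook (x of hook_seat in the frame of upper_groove between -0.007 and 0.004 m and z of hook_seat in the frame of upper_groove between -0.004 and 0.004 m and y of hook_seat in the frame of upper_groove between -0.13 and 0.06 m and z of hook_lip in the frame of upper_groove above 0.03 m and angle between the x axis of hook and the x axis of rack, either way round below 0.12 rad and angle between hook's own z axis and vertical below 0.12 rad and linear speed of hook below 0.01 m/s); the robot touches nothing.
It fails at once if the shaker, tin, jar or cup is moved by more than 30 mm (distance of any of shaker, tin, jar, cup from where it was at the start of the episode above 0.03 m).
It also fails if it takes over 40 s, if anything falls off the work surface, if the arm or the gripper's body presses on something with over 40 N, if the wrist force passes 120 N, or if a joint passes its speed limit or range.

## Working session

There is one attempt and no reset: what is moved stays moved. The work goes in short steps, Python scripts to look and compute and a tool call to move; the robot and the scene stay as the last step left them, time stands still between calls to the robot, and variables do not carry over. Pictures are saved under pics/ and viewed, at most 10 in all, crops included, and the job is handed in when it is done.

Besides the shell and the picture viewer there is one more tool, called as a command line: name --argument value ..., lists and objects as JSON in quotes. step_arm: Moves the arm, as the interface text tells. Its arguments: {"type":"object","properties":{"motion":{"type":"array","items":{"type":"object","properties":{"dr":{"type":"array","items":{"type":"number"}},"slide":{"type":"array","items":{"type":"number"}},"jaw":{"type":"number"}}}}},"required":["motion"]}

```bash
mkdir -p pics; python3 - <<'E'
from bench import arm, optics
import cv2, numpy as np
for n in ("side","top"):
    im=optics.get_image(n); cv2.imwrite(f"pics/{n}0.png",im)
    c=optics.camera_info(n); print(n,{k:(np.round(v,3).tolist() if not isinstance(v,str) else v) for k,v in c.items()})
s=arm.read_state(); print(s)
a=cv2.imread("pics/side0.png");b=cv2.imread("pics/top0.png")
E
```

```text
side {'camera_matrix': [[423.657, 0.0, 256.893], [0.0, 423.657, 190.234], [0.0, 0.0, 1.0]], 'view': [[-0.855, -0.519, -0.005, 455.293], [0.262, -0.441, 0.858, -204.522], [-0.447, 0.732, 0.513, -1091.194], [0.0, 0.0, 0.0, 1.0]]}
top {'camera_matrix': [[366.176, 0.0, 250.967], [0.0, 366.176, 184.636], [0.0, 0.0, 1.0]], 'view': [[-0.015, -1.0, -0.007, 103.877], [0.984, -0.016, 0.18, -513.406], [-0.18, -0.004, 0.984, -1035.445], [0.0, 0.0, 0.0, 1.0]]}
{'clock': 0.1, 'joints': array([-1.01939611e+00,  3.85489637e-01,  6.82270184e-03, -4.13451046e-04,
       -1.19398550e+00, -2.58613966e-01]), 'joint_vel': array([-0.00128922, -0.00214569,  0.00264983,  0.00067836,  0.00133235,
       -0.00050126]), 'joint_efforts': array([-2.14995925e-04, -3.93320096e+01,  1.88930279e+01,  4.19789672e+00,
       -2.57562984e-03,  3.16477490e-06]), 'position': array([ 180.2517636 , -597.86303707,  194.55176424]), 'ee_rot': array([-1.45795302e-01,  9.89314324e-01,  9.28687973e-04, -1.89070877e-04]), 'contact_force': array([ 0.27425177, -0.2033775 ,  0.18837655]), 'wrist_torque': array([0.05100899, 0.04553646, 0.01246338]), 'grasp_force': 0.0, 'gripper_width': 85.24878309902233}
```

View pics/side0.png

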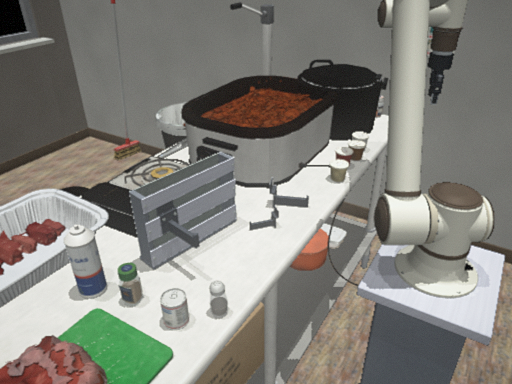

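View pics/top0.png

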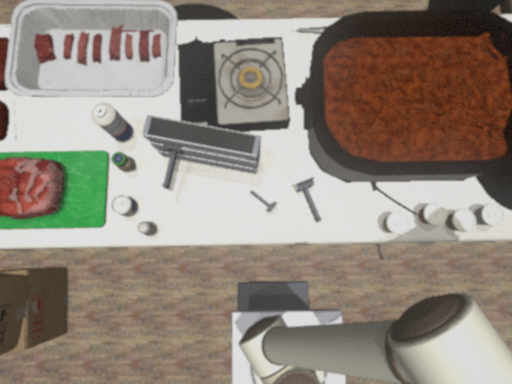

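Side view: rack about (187,210) and two loose hooks at (287,198) and (264,221). Top view: rack's top edge (145,125)–(260,160), hanging hook (171,168), and loose hooks at (308,199) and (263,201). The one at top (308,199), side (287,198), looks larger, so I'll confirm it in an enlarged crop.

```bash
cat > h.py <<'E'
import numpy as np, cv2
from bench import arm, optics
C={n:optics.camera_info(n) for n in("side","top")}
F=np.diag([1,-1,-1.])
def proj(n,p):
    V=np.array(C[n]["view"]);q=F@(V[:3,:3]@np.asarray(p,float)+V[:3,3]);q=np.array(C[n]["camera_matrix"])@q
    return q[:2]/q[2]
def ray(n,uv):
    V=np.array(C[n]["view"]);R=V[:3,:3]
    d=R.T@(F@np.linalg.solve(np.array(C[n]["camera_matrix"]),[uv[0],uv[1],1.]))
    return -R.T@V[:3,3], d/np.linalg.norm(d)
def onz(n,uv,z):
    o,d=ray(n,uv);return o+d*(z-o[2])/d[2]
def tri(uvs,uvt):
    A=np.zeros((3,3));b=np.zeros(3);rs=[ray("side",uvs),ray("top",uvt)]
    for o,d in rs:
        M=np.eye(3)-np.outer(d,d);A+=M;b+=M@o
    p=np.linalg.solve(A,b)
    return p,[np.linalg.norm((np.eye(3)-np.outer(d,d))@(p-o)) for o,d in rs]
E
python3 - <<'E'
from h import *
s=cv2.imread("pics/side0.png");t=cv2.imread("pics/top0.png")
cr=lambda im,x,y,w,h,k:cv2.resize(im[y:y+h,x:x+w],None,fx=k,fy=k,interpolation=cv2.INTER_CUBIC)
a=cr(t,240,165,100,65,8)   # 800x520? 
a=cr(t,244,168,80,60,5); b=cr(s,240,175,80,60,5)   #400x300 each
c=cr(t,140,110,160,60,5)  #800x300
cv2.imwrite("pics/crop1.png",np.vstack([np.hstack([a,b]),c[:, :800]]))
g=cv2.cvtColor(t,cv2.COLOR_BGR2GRAY)
m=((g<150)).astype(np.uint8)
roi=np.zeros_like(m);roi[172:228,240:340]=m[172:228,240:340]
n,l,st,ce=cv2.connectedComponentsWithStats(roi)
for i in range(1,n):
    if st[i][4]>20: print("top",st[i],ce[i].round(1),onz("top",ce[i],30).round(),cv2.minAreaRect(np.argwhere(l==i)[:,::-1].astype(np.float32)))
for n_,uv in(("top",(145,120)),("top",(260,157))): print(onz(n_,uv,216).round())
E
```

```text
top [325 172  15   7  58] [334.1 173.9] [ 547. -155.   30.] ((332.0, 175.0), (6.0, 14.0), 90.0)
top [297 178  24  44 296] [308.1 195.8] [481. -74.  30.] ((307.6679382324219, 200.7355194091797), (43.3531608581543, 17.21199607849121), 78.95905303955078)
top [251 191  25  21  88] [264.7 202.1] [464.  56.  30.] ((261.2258605957031, 201.40045166015625), (26.828824996948242, 9.906621932983398), 27.552812576293945)
[658. 365. 216.]
[555.  71. 216.]
```

View pics/crop1.png

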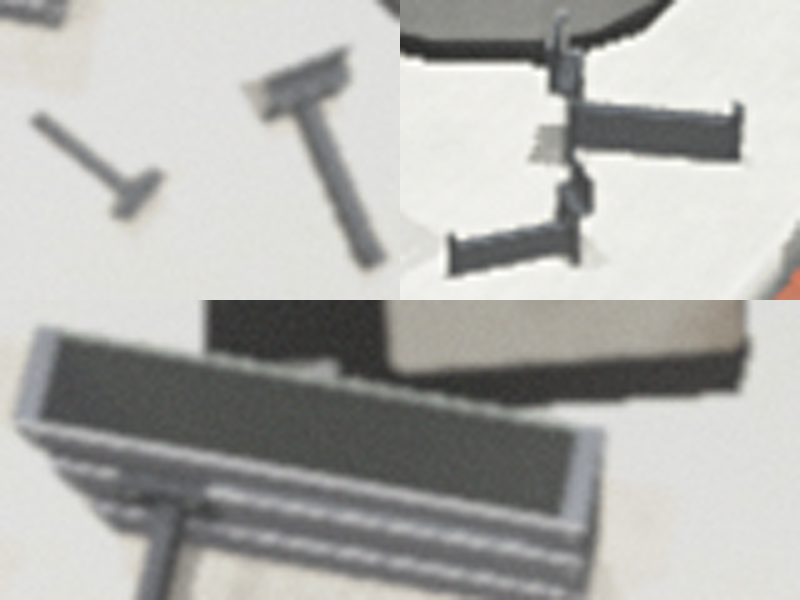

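Crop: large hook (top-left panel) has its tip at top pixel (318,220), plate joint at (304.5,189); the other, (263,201), is clearly smaller, so the one at (308,199) is meant. Rack's front top edge runs from about (143.6,134) to (257.6,156).

```bash
python3 - <<'E'
from h import *
t=cv2.imread("pics/top0.png");s=cv2.imread("pics/side0.png")
# bar axis from mask rows, top face z=30
g=cv2.cvtColor(t,cv2.COLOR_BGR2GRAY).astype(float)
P=[]
for r in range(194,218):
    w=np.clip(200-g[r,298:328],0,None);w[w<40]=0
    if w.sum()>0:P.append(onz("top",(298+(w*np.arange(30)).sum()/w.sum(),r),25)[:2])
P=np.array(P); vx,vy,x0,y0=cv2.fitLine(P.astype(np.float32),cv2.DIST_HUBER,0,.01,.01).ravel()
print("bar yaw",np.degrees(np.arctan2(vy,vx)),"pt",x0,y0)
print("tip on z35",onz("top",(318.5,221),35).round(1),"joint z30",onz("top",(304.6,189),40).round(1))
print("tip tri",tri((307.4,195.6),(318.3,220.3)))
print("lip ends z84",onz("top",(297,184.5),84).round(1),onz("top",(313.7,177.7),84).round(1))
L=onz("top",(143.6,134.3),216);R=onz("top",(257.4,156.2),216)
d=(L-R)[:2];print("rack",L.round(1),R.round(1),np.linalg.norm(d),"yaw",np.degrees(np.arctan2(-d[0],d[1])),"mid",((L+R)/2).round(1))
for p in(L,R,onz("top",(308,199),30)):print(proj("side",p).round(1))
cr=cv2.resize(s[145:270,125:315],None,fx=4.2,fy=4.2,interpolation=cv2.INTER_CUBIC);cv2.imwrite("pics/crop2.png",cr)
E
```

```text
bar yaw 21.223387 pt 457.09918 -81.27359
tip on z35 [ 405.6 -100.4   35. ] joint z30 [500.5 -63.   40. ]
tip tri (array([407.12529993, -98.29715208,  43.80701549]), [np.float64(0.24528574997498512), np.float64(0.24528574997492708)])
lip ends z84 [506.4 -35.5  84. ] [525.4 -84.   84. ]
rack [619.3 367.5 216. ] [556.7  77.8 216. ] 296.36328906954867 yaw -12.193875255870756 mid [588.  222.6 216. ]
[142.9 198.4]
[234.4 156.8]
[285.3 197.4]
```

View pics/crop2.png

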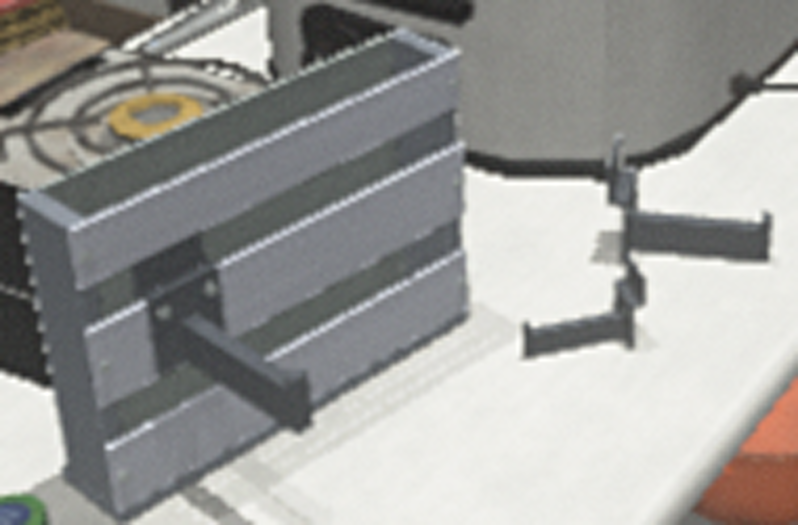

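The side crop agrees: the rack's front top corners at (141.7,199.3) and (234.5,156.9) match the projection to 1 px. The hook's bar, lip and tip all give yaw 21.3° and origin ≈(456,-81.5). Next I plan the approach, with the tool leaned back 25°.

```bash
cat > plan.py <<'E'
import json,os,numpy as np
from scipy.spatial.transform import Rotation as Ro
A=25
def load():
    d=json.load(open("cmd.json"));return np.array(d["p"]),Ro.from_quat(d["q"])
def save(p,R): json.dump({"p":list(p),"q":list(R.as_quat())},open("cmd.json","w"))
def applied(slide,dr):
    "update the tracked commanded pose with the last row sent"
    p,R=load();save(p+R.apply(slide),R*Ro.from_rotvec(np.radians(8)*np.array(dr)))
def hook(yaw,tilt): return Ro.from_euler("ZY",[yaw,tilt],degrees=True)   # tilt: front up
TOOL=Ro.from_matrix(np.array([[-np.cos(np.radians(A)),0,np.sin(np.radians(A))],[0,1,0],[-np.sin(np.radians(A)),0,-np.cos(np.radians(A))]]))
def pose(Rh,gw,back=0):
    "tool pose for hook rotation Rh with grasp point at world gw"
    R=Rh*TOOL;return np.array(gw)+R.apply([0,0,19-back]),R
def rel(pt,Rt):
    p,R=load();return np.round(R.inv().apply(pt-p),1),np.round((R.inv()*Rt).as_rotvec()/np.radians(8),2)
E
python3 - <<'E'
from plan import *
from h import arm
s=arm.read_state();save([180.4,-598.4,195.5],Ro.from_quat(s["ee_rot"]))
Rh=hook(21.3,0);H=np.array([456,-81.5,0]);G=H+Rh.apply([-15,0,25])
print("G",G)
for b in(150,0):
    p,R=pose(Rh,G,b);print(b,p.round(1),rel(p,R))
p,R=pose(Rh,G,150);print(rel([p[0],p[1],190],R))
E
```

```text
G [442.02463159 -86.94876846  25.        ]
150 [ 390.4 -107.1  143.7] (array([-342.9,  409.8,   52.5]), array([-0.11, -3.12, -0.56]))
0 [449.5 -84.    7.8] (array([-406.1,  414.5,  188.5]), array([-0.11, -3.12, -0.56]))
(array([-342.9,  409.8,    6.2]), array([-0.11, -3.12, -0.56]))
```

step_arm --motion '[{"slide": [-43,51,1],"dr": [0,-0.4,-0.07],"jaw": 60},{"slide": [-86,102,2],"dr": [-0.02,-0.8,-0.14],"jaw": 60},{"slide": [-129,153,3],"dr": [-0.04,-1.2,-0.21],"jaw": 60},{"slide": [-172,204,3],"dr": [-0.06,-1.6,-0.28],"jaw": 60},{"slide": [-214,256,4],"dr": [-0.07,-2,-0.35],"jaw": 60},{"slide": [-257,307,5],"dr": [-0.08,-2.4,-0.42],"jaw": 60},{"slide": [-300,358,6],"dr": [-0.1,-2.8,-0.5],"jaw": 60},{"slide": [-343,410,6],"dr": [-0.11,-3.12,-0.56],"jaw": 60}]'

```text
clock: 1.1
position: [377.3, -137.2, 189.9]
ee_rot: [-0.18, 0.959, 0.039, 0.214]
contact_force: [1.6, 0.2, 0.0]
gripper_width: 60.3
grasp_force: 0.0
```

```bash
python3 - <<'E'
from plan import *
from h import arm
applied([-343,410,6],[-.11,-3.12,-.56])
s=arm.read_state();print(s["joints"].round(3),s["joint_vel"].round(2),load()[0])
p,R=load();print((R.inv()*Ro.from_quat(s["ee_rot"])).as_rotvec())
Rh=hook(21.3,0);H=np.array([456,-81.5,0]);G=H+Rh.apply([-15,0,25])
for b in (60,0):print(rel(*pose(Rh,G,b)))
E
```

```text
[-0.138 -0.161 -0.61  -0.304 -0.755 -0.878] [ 1.55 -0.39 -0.53  0.22  0.82 -1.45] [ 390.53979688 -106.87319082  190.24056795]
[ 0.00202955 -0.00257443  0.0003231 ]
(array([ 1.970e+01, -1.000e-01,  1.321e+02]), array([-0., -0., -0.]))
(array([ 1.970e+01, -1.000e-01,  1.921e+02]), array([-0., -0., -0.]))
```

step_arm --motion '[{"slide": [0,0,0],"dr": [0,0,0],"jaw": 50},{"slide": [5,0,40],"dr": [0,0,0],"jaw": 50},{"slide": [13,0,85],"dr": [0,0,0],"jaw": 50},{"slide": [20,0,120],"dr": [0,0,0],"jaw": 50},{"slide": [20,0,132],"dr": [0,0,0],"jaw": 50},{"slide": [20,0,132],"dr": [0,0,0],"jaw": 50},{"slide": [20,0,132],"dr": [0,0,0],"jaw": 50},{"slide": [20,0,132],"dr": [0,0,0],"jaw": 50}]'

```text
clock: 2.1
position: [412.6, -125.5, 62.9]
ee_rot: [-0.181, 0.959, 0.039, 0.214]
contact_force: [0.6, 1.6, 0.2]
gripper_width: 49.6
grasp_force: 0.0
```

```bash
python3 - <<'E'
from plan import *
from h import *
applied([20,0,132],[0,0,0])
s=arm.read_state();print(s["joints"].round(3),s["position"],load()[0])
a=optics.get_image("top");b=optics.get_image("side")
cr=lambda im,x,y,w,h,k:cv2.resize(im[y:y+h,x:x+w],None,fx=k,fy=k,interpolation=cv2.INTER_CUBIC)
cv2.imwrite("pics/g1.png",np.hstack([cr(a,260,160,100,110,4),cr(b,235,130,100,110,4)]))
Rh=hook(21.3,0);H=np.array([456,-81.5,0]);G=H+Rh.apply([-15,0,25])
for b in (0,):print(rel(*pose(Rh,G,b)))
print(proj("side",s["position"]),proj("top",s["position"]))
E
```

```text
[-0.125  0.111 -0.691 -0.506 -0.424 -0.646] [ 412.58174252 -125.5009461    62.86163867] [425.56845434 -93.2193788   62.1368343 ]
(array([-0.3, -0.1, 60.1]), array([-0., -0., -0.]))
[309.96539231 186.10453613] [328.84801389 217.60515254]
```

View pics/g1.png

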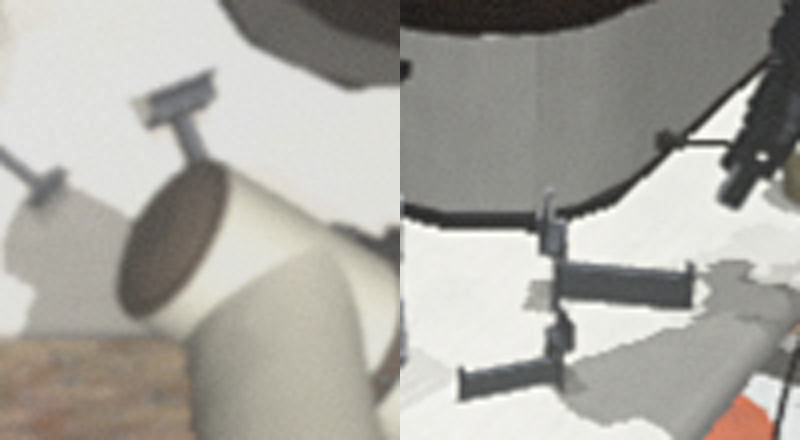

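The picture shows the open gripper up-right of the hook's tip (side pixel 318,181), about 35 mm short sideways. A call starts from the pose actually commanded, so I resync to the measured pose.

```bash
cat >> plan.py <<'E'
def sync():
    from bench import arm
    s=arm.read_state();save(s["position"],Ro.from_quat(s["ee_rot"]));return s
E
python3 - <<'E'
from plan import *
sync()
Rh=hook(21.3,0);H=np.array([456,-81.5,0]);G=H+Rh.apply([-15,0,25])
for b in (60,0):print(rel(*pose(Rh,G,b)))
E
```

```text
(array([-21.8,  25. ,  10.6]), array([-0.02,  0.01,  0.01]))
(array([-21.7,  25.1,  70.6]), array([-0.02,  0.01,  0.01]))
```

step_arm --motion '[{"slide": [-12,13,3],"dr": [0,0,0],"jaw": 50},{"slide": [-22,25,5],"dr": [0,0,0],"jaw": 50},{"slide": [-22,25,5],"dr": [0,0,0],"jaw": 50},{"slide": [-22,25,28],"dr": [0,0,0],"jaw": 50},{"slide": [-22,25,50],"dr": [0,0,0],"jaw": 50},{"slide": [-22,25,63],"dr": [0,0,0],"jaw": 50},{"slide": [-22,25,69],"dr": [0,0,0],"jaw": 50},{"slide": [-22,25,69],"dr": [0,0,0],"jaw": 50}]'

```text
clock: 3.2
position: [448.7, -84.6, 8.2]
ee_rot: [-0.18, 0.96, 0.039, 0.213]
contact_force: [0.2, -0.0, 0.4]
gripper_width: 49.9
grasp_force: 0.0
```

```bash
python3 - <<'E'
from plan import *
from h import *
s=sync();print(s["position"],s["contact_force"],s["joints"].round(2),s["joint_vel"].round(2))
Rh=hook(21.3,0);H=np.array([456,-81.5,0]);G=H+Rh.apply([-15,0,25])
print(rel(*pose(Rh,G,0)))
a=optics.get_image("side");cv2.imwrite("pics/g2.png",cv2.resize(a[140:240,240:350],None,fx=5,fy=5,interpolation=cv2.INTER_CUBIC))
E
```

```text
[448.74692046 -84.57471152   8.1783095 ] [ 0.23610969 -0.03232716  0.44864094] [-0.02  0.26 -0.68 -0.63 -0.27 -0.61] [ 0.   -0.02 -0.01  0.01  0.   -0.01]
(array([-0.7,  0.2,  0.7]), array([-0.01, -0.01,  0.  ]))
```

View pics/g2.png

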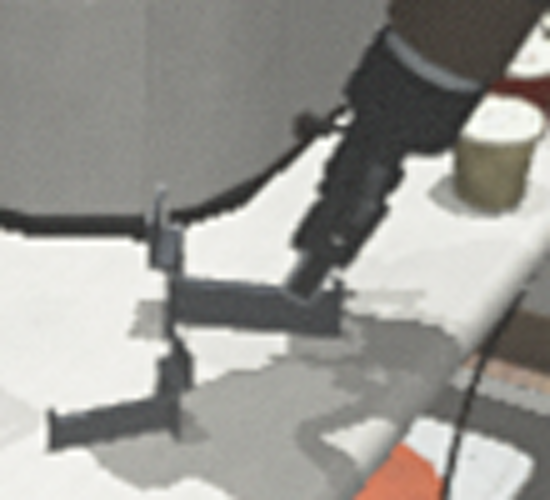

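The picture shows the finger end at side pixel (300,199), just over the bar near its tip. I check this against projections of the finger ends.

```bash
python3 - <<'E'
from plan import *
from h import *
p,R=load()
for n,v in dict(tcp=[0,0,0],near=[0,30,0],far=[0,-30,0],near_b=[0,30,-10],far_b=[0,-30,-10],body=[0,42,-73]).items(): print(n,(p+R.apply(v)).round(),proj("side",p+R.apply(v)).round(1))
Rh=hook(21.3,0);H=np.array([456,-81.5,0])
for v in([-55,6,0],[-55,6,40],[-55,-6,40],[50,6,0],[50,6,30],[-15,6,30],[65,25,84],[65,-25,84],[55,25,0]):print(v,((proj("side",H+Rh.apply(v))-[240,140])*5).round())
E
```

```text
tcp [449. -85.   8.] [293.1 203.6]
near [438. -57.   8.] [292.2 208.7]
far [ 460. -113.    8.] [294.1 198.6]
near_b [434. -58.  17.] [293.6 206.4]
far_b [ 456. -114.   17.] [295.5 196.4]
body [405. -57.  74.] [302.8 193.4]
[-55, 6, 0] [338. 341.]
[-55, 6, 40] [342. 287.]
[-55, -6, 40] [343. 277.]
[50, 6, 0] [174. 326.]
[50, 6, 30] [175. 286.]
[-15, 6, 30] [277. 295.]
[65, 25, 84] [148. 225.]
[65, -25, 84] [159. 186.]
[55, 25, 0] [162. 341.]
```

The hook's projected corners match the picture within 1 px. The dark finger lies in front of the dark bar, so its end isn't visible. Closing will tell: it should stop at 12 mm.

step_arm --motion '[{"slide": [0,0,0],"dr": [0,0,0],"jaw": 8},{"slide": [0,0,0],"dr": [0,0,0],"jaw": 8},{"slide": [0,0,0],"dr": [0,0,0],"jaw": 8},{"slide": [0,0,0],"dr": [0,0,0],"jaw": 8},{"slide": [0,0,0],"dr": [0,0,0],"jaw": 8},{"slide": [0,0,0],"dr": [0,0,0],"jaw": 8},{"slide": [0,0,0],"dr": [0,0,0],"jaw": 8},{"slide": [0,0,0],"dr": [0,0,0],"jaw": 8}]'

```text
clock: 4.25
position: [448.8, -84.2, 8.2]
ee_rot: [-0.181, 0.959, 0.039, 0.213]
contact_force: [-0.4, -0.3, 0.4]
gripper_width: 7.8
grasp_force: 0.0
```

Width 7.8 with zero force means the fingers missed the bar. I look again in both views.

```bash
python3 - <<'E'
from h import *
a=optics.get_image("side");b=optics.get_image("top")
f=lambda im:np.clip((im/255.)**.6*255,0,255).astype(np.uint8)
cr=lambda im,x,y,w,h,k:cv2.resize(f(im[y:y+h,x:x+w]),None,fx=k,fy=k,interpolation=cv2.INTER_CUBIC)
cv2.imwrite("pics/g3.png",np.hstack([cr(a,250,150,70,84,7),cr(b,280,155,62,118,5)[:588]])[:, :800])
E
```

```text
(no output)
```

View pics/g3.png

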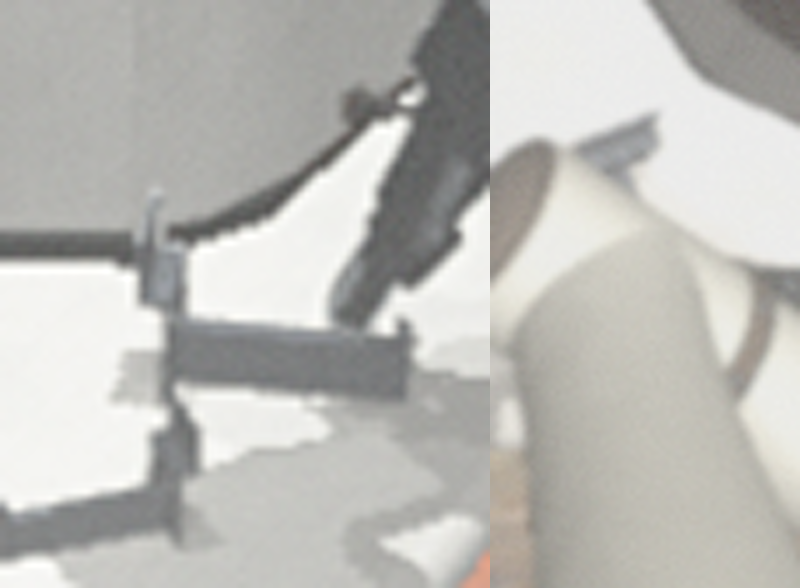

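Fingertip meets the bar's top edge at side pixel (299,196), either behind or above the bar. To tell which, I check the reported TCP against the pictures, using the start view and the current one.

```bash
python3 - <<'E'
from plan import *
from h import *
print("start tcp",proj("side",[180.4,-598.4,195.5]),"flange100",proj("side",[180.4,-598.4,295.5]),"base",proj("side",[0,0,0]),proj("top",[0,0,0]),proj("side",[0,0,100]))
s=arm.read_state();p=s["position"];R=Ro.from_quat(s["ee_rot"])
for k in(0,20,54,73,120,160):print(k,(p+R.apply([0,0,-k])).round(),proj("side",p+R.apply([0,0,-k])).round(1))
# compare: gripper axis in the current picture from dark pixels
a=cv2.imread("pics/g2.png")
im=optics.get_image("side");g=cv2.cvtColor(im,cv2.COLOR_BGR2GRAY)
for r in range(150,197,5):
    c=np.where(g[r,290:345]<110)[0]+290;print(r,c.min() if len(c) else None,c.max() if len(c) else None,len(c))
s0=cv2.imread("pics/side0.png");cv2.imwrite("pics/c3.png",np.hstack([cv2.resize(s0[20:120,410:490],None,fx=5,fy=5),cv2.resize(im[120:220,260:340],None,fx=5,fy=5,interpolation=cv2.INTER_CUBIC)]))
E
```

```text
start tcp [428.16502631 113.15782726] flange100 [434.03551295  85.51600963] base [433.66142218 269.64034046] [287.7025954  366.19785033] [442.16616419 238.59804996]
0 [449. -84.   8.] [293.1 203.6]
20 [441. -87.  26.] [296. 199.]
54 [427. -92.  57.] [301. 191.]
73 [420. -95.  74.] [303.8 186.5]
120 [ 401. -102.  117.] [311.1 174.9]
160 [ 386. -109.  153.] [317.5 164.7]
150 312 342 29
155 309 341 28
160 309 335 27
165 298 332 35
170 297 337 31
175 290 344 27
180 303 342 22
185 302 314 13
190 298 309 12
195 298 302 5
```

View pics/c3.png

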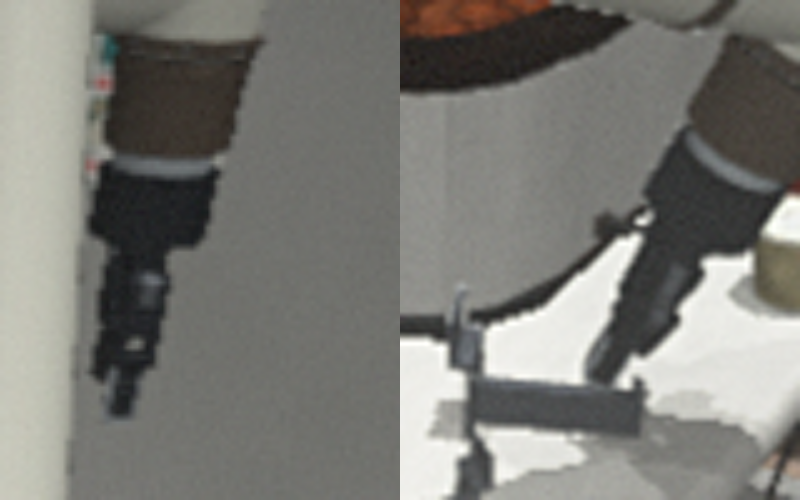

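Across both pictures the gripper appears consistently about (+5,-6) px from where the reported TCP projects. In the start picture the tip is at (434,103), where (429,110) was expected. I lift clear and measure the fingertip in both views by image differencing.

```bash
python3 - <<'E'
from plan import *
s=sync();p,R=load()
print(rel(p+[0,0,150],R),rel(p+[-30,85,150],R*Ro.from_euler("y",50,degrees=True)))
E
```

```text
(array([ -63.3,   -0.3, -136. ]), array([0., 0., 0.])) (array([ -66. ,   89.8, -134.9]), array([0.  , 6.25, 0.  ]))
```

step_arm --motion '[{"slide": [-20,0,-42],"dr": [0,0,0],"jaw": 8},{"slide": [-40,0,-85],"dr": [0,0.8,0],"jaw": 8},{"slide": [-63,15,-136],"dr": [0,1.8,0],"jaw": 8},{"slide": [-64,50,-135],"dr": [0,3,0],"jaw": 8},{"slide": [-66,90,-135],"dr": [0,4.2,0],"jaw": 8},{"slide": [-66,90,-135],"dr": [0,5.3,0],"jaw": 8},{"slide": [-66,90,-135],"dr": [0,6.25,0],"jaw": 8},{"slide": [-66,90,-135],"dr": [0,6.25,0],"jaw": 8}]'

```text
clock: 5.4
position: [419.4, 1.6, 156.4]
ee_rot: [-0.18, 0.959, -0.041, -0.215]
contact_force: [-0.2, -0.9, 0.8]
gripper_width: 8.5
grasp_force: 0.0
```

```bash
python3 - <<'E'
from plan import *
from h import *
s=arm.read_state();p=s["position"];R=Ro.from_quat(s["ee_rot"]);print(p.round(1),s["joint_vel"].round(2),s["contact_force"].round(1))
ims={n:optics.get_image(n) for n in("side","top")}
for n in ims:
    print(n,[proj(n,p+R.apply([0,0,-k])).round(1).tolist() for k in(0,30,73,160)])
cr=lambda im,x,y,w,h,k:cv2.resize(im[y:y+h,x:x+w],None,fx=k,fy=k,interpolation=cv2.INTER_CUBIC)
out=[]
for n in("side","top"):
    c=proj(n,p).astype(int);x=max(0,min(512-80,c[0]-40));y=max(0,min(384-100,c[1]-60));print(n,"crop at",x,y)
    o=cr(ims[n],x,y,80,100,5);cv2.imwrite(f"pics/t_{n}.png",ims[n])
    q=((proj(n,p)-[x,y])*5).astype(int);cv2.drawMarker(o,tuple(map(int,q)),(0,0,255),cv2.MARKER_CROSS,16,1);out.append(o)
cv2.imwrite("pics/c4.png",np.hstack(out))
E
```

```text
[419.4   1.6 156.4] [-0.01 -0.07 -0.05 -0.    0.02 -0.  ] [-0.2 -0.9  0.8]
side [[290.5, 176.5], [286.3, 167.6], [280.1, 154.6], [267.0, 127.2]]
top [[287.3, 212.5], [286.2, 206.7], [284.6, 198.0], [281.0, 177.9]]
side crop at 250 116
top crop at 247 152
```

View pics/c4.png

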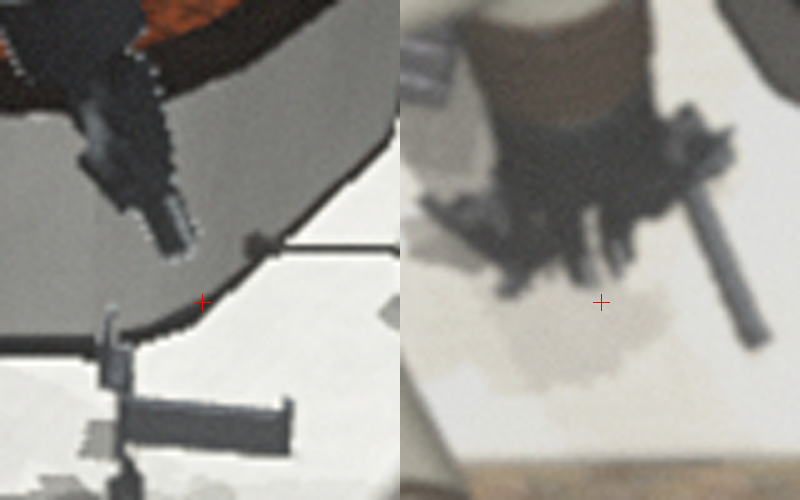

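The left panel (side) shows the fingertip at (286,167.6) and the right panel (top) at about (287,207). Both lie 30 mm behind the reported TCP along the tool axis, so the fingers end 30 mm short of it. I allow for that.

```bash
sed -i 's/\[0,0,19-back\]/[0,0,48-back]/' plan.py; python3 - <<'E'
from plan import *
from h import *
p,_=tri((286,167.6),(287,207));s=sync();R=load()[1]
print("tip",p.round(1),_,"in tool axes",R.inv().apply(p-s["position"]).round(1))
Rh=hook(21.3,0);H=np.array([456,-81.5,0]);G=H+Rh.apply([-15,0,25])
for b in (80,0):print(pose(Rh,G,b)[0].round(1),rel(*pose(Rh,G,b)))
E
```

```text
tip [431.8   4.8 182.6] [np.float64(1.1121416804217816), np.float64(1.1121416804217341)] in tool axes [ -2.2  -1.3 -28.4]
[429.4 -91.9  54. ] (array([-23. , -90.3, 104.1]), array([-0.01, -6.26, -0.  ]))
[460.9 -79.6 -18.5] (array([-84.3, -90.1, 155.4]), array([-0.01, -6.26, -0.  ]))
```

step_arm --motion '[{"slide": [0,-25,0],"dr": [0,-1.1,0],"jaw": 45},{"slide": [0,-50,10],"dr": [0,-2.2,0],"jaw": 45},{"slide": [-5,-75,30],"dr": [0,-3.3,0],"jaw": 45},{"slide": [-10,-90,55],"dr": [0,-4.4,0],"jaw": 45},{"slide": [-16,-90,80],"dr": [0,-5.4,0],"jaw": 45},{"slide": [-23,-90,104],"dr": [0,-6.26,0],"jaw": 45},{"slide": [-23,-90,104],"dr": [0,-6.26,0],"jaw": 45},{"slide": [-23,-90,104],"dr": [0,-6.26,0],"jaw": 45}]'

```text
clock: 6.5
position: [428.9, -92.3, 55.3]
ee_rot: [-0.18, 0.959, 0.039, 0.214]
contact_force: [0.3, -0.6, 0.2]
gripper_width: 45.2
grasp_force: 0.0
```

```bash
python3 - <<'E'
from plan import *
s=sync();print(s["joint_vel"].round(2))
Rh=hook(21.3,0);H=np.array([456,-81.5,0]);G=H+Rh.apply([-15,0,25])
for b in (80,0):print(pose(Rh,G,b)[0].round(1),rel(*pose(Rh,G,b)))
E
```

```text
[ 0.02  0.    0.03  0.03 -0.01 -0.02]
[429.4 -91.9  54. ] (array([-0. ,  0.2,  1.4]), array([-0.02,  0.02, -0.  ]))
[460.9 -79.6 -18.5] (array([ 0.1,  0.4, 81.4]), array([-0.02,  0.02, -0.  ]))
```

step_arm --motion '[{"slide": [0,0,30],"dr": [0,0,0],"jaw": 45},{"slide": [0,0,55],"dr": [0,0,0],"jaw": 45},{"slide": [0,0,70],"dr": [0,0,0],"jaw": 45},{"slide": [0,0,78],"dr": [0,0,0],"jaw": 45},{"slide": [0,0,78],"dr": [0,0,0],"jaw": 8},{"slide": [0,0,78],"dr": [0,0,0],"jaw": 8},{"slide": [0,0,78],"dr": [0,0,0],"jaw": 8},{"slide": [0,0,78],"dr": [0,0,0],"jaw": 8}]'

```text
clock: 7.5
position: [461.0, -79.8, -15.2]
ee_rot: [-0.181, 0.959, 0.039, 0.214]
contact_force: [-1.2, -0.6, 6.7]
gripper_width: 10.7
grasp_force: 60.3
```

Gripped: 10.7 mm wide at 60 N. Next I store the hook-to-tool relation, check the rack's middle slat against the side view, and compute the carry.

```bash
cat >> plan.py <<'E'
SEAT=np.array([55,0,50.]);LIP=np.array([65,0,84.])
RK=dict(o=np.array([588,222.6,0]),yaw=-12.2,y0=-40)
def seatpose(x,z,tilt,dyaw=0):
    g=json.load(open("grasp.json"));Rr=hook(RK["yaw"],0)
    S=RK["o"]+Rr.apply([x,RK["y0"],147+z]);Rh=hook(RK["yaw"]+dyaw,tilt)
    return S+Rh.apply(np.array(g["t"])-SEAT),Rh*Ro.from_quat(g["q"])
E
python3 - <<'E'
from plan import *
from h import proj
s=sync();p,R=load()
zx=R.as_matrix()[:,2];y=R.as_matrix()[:,1];yaw=np.degrees(np.arctan2(-y[0],y[1]));print("yaw",yaw)
Rh=hook(yaw,0);t=Rh.inv().apply(p-[456,-81.5,0]);print(t);t[1]=0
json.dump({"t":list(t),"q":list((Rh.inv()*R).as_quat())},open("grasp.json","w"))
Rr=hook(RK["yaw"],0)
for v in([0,150,147],[0,-150,147],[0,150,216],[0,-150,216]):print(v,proj("side",RK["o"]+Rr.apply(v)).round(1))
up=p+[0,0,120];print("up",rel(up,R))
for w in((-110,1,32),(-45,1,32)):
    q=seatpose(*w);print(w,q[0].round(),rel(*q))
E
```

```text
yaw 21.316757040972178
[  5.23716303  -0.24925525 -15.18690716]
[0, 150, 147] [146.4 222.9]
[0, -150, 147] [235.7 178.3]
[0, 150, 216] [142.2 198.6]
[0, -150, 216] [234.9 156.6]
up (array([ -51. ,   -0.3, -108.6]), array([0., 0., 0.]))
(-110, 1, 32) [397. 223. 119.] (array([-103.1,  304.9, -100.9]), array([0.67, 3.9 , 4.18]))
(-45, 1, 32) [461. 209. 119.] (array([-152.2,  269. ,  -77.8]), array([0.67, 3.9 , 4.18]))
```

step_arm --motion '[{"slide": [-17,0,-36],"dr": [0,0,0],"jaw": 8},{"slide": [-34,0,-72],"dr": [0,0,0],"jaw": 8},{"slide": [-51,0,-109],"dr": [0,0,0],"jaw": 8},{"slide": [-60,50,-108],"dr": [0.1,0.7,0.7],"jaw": 8},{"slide": [-69,100,-107],"dr": [0.22,1.3,1.4],"jaw": 8},{"slide": [-78,150,-106],"dr": [0.33,1.95,2.1],"jaw": 8},{"slide": [-87,200,-105],"dr": [0.45,2.6,2.8],"jaw": 8},{"slide": [-95,250,-103],"dr": [0.56,3.2,3.5],"jaw": 8}]'

```text
clock: 8.5
position: [414.3, 137.3, 115.5]
ee_rot: [0.057, 0.998, 0.011, -0.01]
contact_force: [1.4, -1.2, -1.6]
gripper_width: 10.8
grasp_force: 59.1
```

```bash
python3 - <<'E'
from plan import *
s=sync();print(s["joint_vel"].round(2),s["joints"].round(2),s["position"])
q=seatpose(-110,1,32);print(q[0].round(),rel(*q))
E
```

```text
[ 0.82  0.55  0.99 -0.51 -1.32 -1.6 ] [ 0.67  0.15 -0.53 -0.04 -0.89 -2.33] [414.27215062 137.25282615 115.50665699]
[397. 223. 119.] (array([26.9, 83.3, -1.2]), array([0.12, 0.7 , 0.71]))
```

step_arm --motion '[{"slide": [8,25,0],"dr": [0.06,0.35,0.35],"jaw": 8},{"slide": [16,50,0],"dr": [0.12,0.7,0.7],"jaw": 8},{"slide": [20,60,0],"dr": [0.12,0.7,0.7],"jaw": 8},{"slide": [20,60,0],"dr": [0.12,0.7,0.7],"jaw": 8},{"slide": [20,60,0],"dr": [0.12,0.7,0.7],"jaw": 8},{"slide": [20,60,0],"dr": [0.12,0.7,0.7],"jaw": 8},{"slide": [20,60,0],"dr": [0.12,0.7,0.7],"jaw": 8},{"slide": [20,60,0],"dr": [0.12,0.7,0.7],"jaw": 8}]'

```text
clock: 9.5
position: [403.1, 197.8, 117.0]
ee_rot: [0.103, 0.993, 0.006, -0.057]
contact_force: [-0.7, -0.3, -1.3]
gripper_width: 10.1
grasp_force: 59.2
```

```bash
python3 - <<'E'
from plan import *
from h import *
s=sync();p,R=load();print(s["joint_vel"].round(2),s["joints"].round(2),p)
for w in((-110,1,32),(-45,1,32)):print(rel(*seatpose(*w)))
g=json.load(open("grasp.json"));Rh=R*Ro.from_quat(g["q"]).inv();H=p-Rh.apply(g["t"])
ims={n:optics.get_image(n) for n in("side","top")}
pts=dict(lipL=[65,25,84],lipR=[65,-25,84],plateTL=[50,25,55],plateBL=[50,25,0],plateBR=[50,-25,0],tipT=[-55,6,40],tipB=[-55,6,0])
cr=lambda im,x,y,w,h,k:cv2.resize(im[y:y+h,x:x+w],None,fx=k,fy=k,interpolation=cv2.INTER_CUBIC)
np.save("pics/s1.npy",ims["side"])
o=[]
for n,(x,y,w,h) in dict(side=(170,150,100,120),top=(185,120,60,120)).items():
    c=cr(ims[n],x,y,w,h,5)
    for k,v in pts.items():
        q=proj(n,H+Rh.apply(v));print(n,k,((q-[x,y])*5).round())
        cv2.circle(c,tuple(int(a) for a in (q-[x,y])*5),3,(0,0,255),1)
    o.append(c)
cv2.imwrite("pics/f1.png",np.hstack(o))
E
```

```text
[ 0.  0.  0.  0. -0. -0.] [ 0.74  0.22 -0.41 -0.11 -1.01 -2.46] [403.0885776  197.81626036 117.04759732]
(array([11.3, 23.4, -0.7]), array([0.02, 0.03, 0.04]))
(array([-53.3,  23. ,  -8.2]), array([0.02, 0.03, 0.04]))
side lipL [269. 228.]
side lipR [338. 192.]
side plateTL [308. 276.]
side plateBL [350. 374.]
side plateBR [417. 333.]
side tipT [475. 260.]
side tipB [507. 336.]
top lipL [128. 295.]
top lipR [222. 313.]
top plateTL [121. 352.]
top plateBL [119. 417.]
top plateBR [208. 434.]
top tipT [107. 534.]
top tipB [106. 579.]
```

View pics/f1.png

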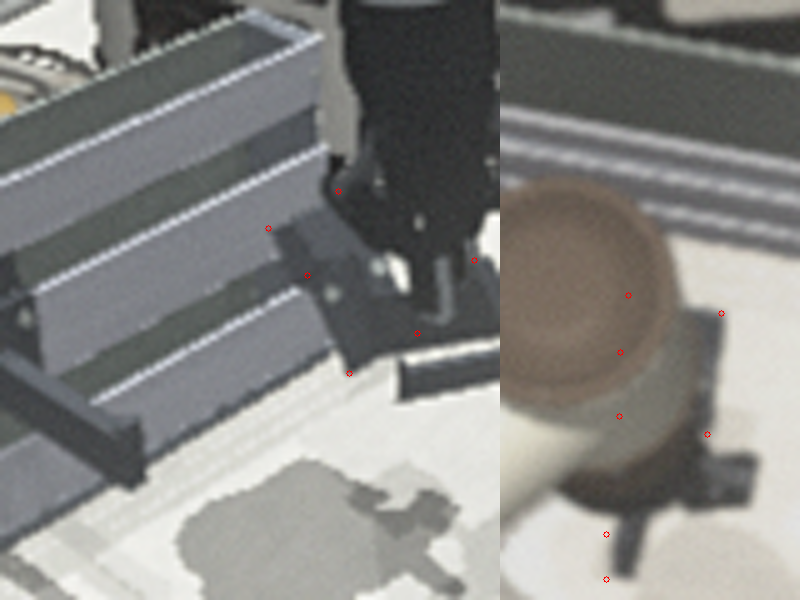

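The picture shows the held hook close to prediction: side lip corner at (275,230) vs (269,228), plate foot at (347,377) vs (350,374), and top lip corner at (722,310) vs (721,313), all in crop pixels. It's within about 3 mm, with tilt perhaps 2–3° short and yaw about 1° over. I add 2° tilt and -1° yaw, then enter.

```bash
cat >> plan.py <<'E'
def show(*ws):
    s=sync();print(s["position"].round(1),s["contact_force"].round(1),s["joint_vel"].round(2).tolist(),s["gripper_width"])
    g=json.load(open("grasp.json"));p,R=load();Rh=R*Ro.from_quat(g["q"]).inv();S=p-Rh.apply(np.array(g["t"])-SEAT)
    print("seat in groove",(hook(RK["yaw"],0).inv().apply(S-RK["o"])-[0,0,147]).round(1),"yaw,tilt",Rh.as_euler("ZYX",degrees=True).round(1))
    for w in ws:
        a,b=rel(*seatpose(w[0],w[1],w[2]+2,-1));print(w,a.tolist(),b.tolist())
E
python3 -c "
from plan import *
show((-90,-1,33),(-45,-1,33),(-19,-1,33),(-14,9,32))"
```

```text
[403.1 198.  117. ] [ 0.1 -0.1 -1.2] [0.0, 0.0, 0.0, -0.0, 0.0, 0.0] 10.274908965711113
seat in groove [-98.9 -62.9  -0.8] yaw,tilt [-11.8  31.8   0.2]
(-90, -1, 33) [-7.0, 24.5, -5.0] [0.0, 0.4, 0.16]
(-45, -1, 33) [-51.7, 24.2, -10.1] [0.0, 0.4, 0.16]
(-19, -1, 33) [-77.5, 24.0, -13.1] [0.0, 0.4, 0.16]
(-14, 9, 32) [-82.0, 24.0, -22.4] [0.0, 0.28, 0.16]
```

step_arm --motion '[{"slide": [-7,12,-5],"dr": [0,0.4,0.16],"jaw": 8},{"slide": [-25,24,-7],"dr": [0,0.4,0.16],"jaw": 8},{"slide": [-45,24,-9],"dr": [0,0.4,0.16],"jaw": 8},{"slide": [-52,24,-10],"dr": [0,0.4,0.16],"jaw": 8},{"slide": [-60,24,-11],"dr": [0,0.4,0.16],"jaw": 8},{"slide": [-68,24,-12],"dr": [0,0.4,0.16],"jaw": 8},{"slide": [-74,24,-13],"dr": [0,0.4,0.16],"jaw": 8},{"slide": [-77,24,-13],"dr": [0,0.4,0.16],"jaw": 8}]'

```text
clock: 10.6
position: [484.6, 205.5, 121.1]
ee_rot: [0.114, 0.99, 0.009, -0.085]
contact_force: [-0.2, 0.9, -1.1]
gripper_width: 10.4
grasp_force: 59.3
```

```bash
python3 -c "
from plan import *
show((-19,-1,33),(-16,4,33),(-14,9,32),(-9,8,24),(-6,6,12),(-2,1,0))"
```

```text
[484.6 205.5 121.1] [-0.2  0.9 -1.1] [-0.03, 0.03, 0.04, -0.0, -0.01, 0.03] 10.370710170370423
seat in groove [-19.4 -39.9  -1. ] yaw,tilt [-13.2  35.    0. ]
(-19, -1, 33) [-0.3, -0.1, -0.1] [0.0, 0.0, 0.0]
(-16, 4, 33) [-2.4, -0.0, -5.6] [0.0, 0.0, 0.0]
(-14, 9, 32) [-4.2, -0.0, -9.6] [0.0, -0.12, 0.0]
(-9, 8, 24) [-15.5, 0.1, 0.2] [0.0, -1.12, 0.0]
(-6, 6, 12) [-30.3, 0.2, 14.3] [0.0, -2.62, 0.01]
(-2, 1, 0) [-49.1, 0.2, 28.5] [0.01, -4.12, 0.01]
```

step_arm --motion '[{"slide": [-1,0,-3],"dr": [0,0,0],"jaw": 8},{"slide": [-2,0,-6],"dr": [0,0,0],"jaw": 8},{"slide": [-4,0,-9.5],"dr": [0,-0.1,0],"jaw": 8},{"slide": [-4,0,-9.5],"dr": [0,-0.12,0],"jaw": 8},{"slide": [-8,0,-6],"dr": [0,-0.45,0],"jaw": 8},{"slide": [-12,0,-3],"dr": [0,-0.8,0],"jaw": 8},{"slide": [-15.5,0,0],"dr": [0,-1.12,0],"jaw": 8},{"slide": [-15.5,0,0],"dr": [0,-1.12,0],"jaw": 8}]'

```text
clock: 11.6
position: [498.0, 201.9, 118.2]
ee_rot: [0.113, 0.994, -0.001, -0.008]
contact_force: [-0.3, 0.8, -1.9]
gripper_width: 10.5
grasp_force: 59.3
```

```bash
python3 -c "
from plan import *
show((-9,8,24),(-7.5,7,18),(-6,6,12),(-4,3.5,6),(-2,1,0))"
```

```text
[498.  201.9 118.2] [-0.3  0.8 -1.9] [-0.01, 0.01, 0.04, -0.01, -0.01, 0.01] 10.470617327557608
seat in groove [-10.3 -40.4   7.8] yaw,tilt [-13.1  26.1  -0.1]
(-9, 8, 24) [-1.3, 0.6, -0.1] [-0.01, -0.01, 0.01]
(-7.5, 7, 18) [-7.2, 0.6, 8.3] [-0.01, -0.76, 0.01]
(-6, 6, 12) [-13.8, 0.6, 16.1] [-0.0, -1.51, 0.02]
(-4, 3.5, 6) [-21.7, 0.7, 24.9] [-0.0, -2.26, 0.02]
(-2, 1, 0) [-30.1, 0.7, 33.1] [-0.0, -3.01, 0.02]
```

step_arm --motion '[{"slide": [-3.5,0.5,4],"dr": [0,-0.38,0],"jaw": 8},{"slide": [-7,0.5,8],"dr": [0,-0.76,0],"jaw": 8},{"slide": [-10.5,0.5,12],"dr": [0,-1.14,0],"jaw": 8},{"slide": [-14,0.5,16],"dr": [0,-1.5,0],"jaw": 8},{"slide": [-18,0.5,20],"dr": [0,-1.9,0],"jaw": 8},{"slide": [-22,0.5,25],"dr": [0,-2.26,0],"jaw": 8},{"slide": [-22,0.5,25],"dr": [0,-2.26,0],"jaw": 8},{"slide": [-22,0.5,25],"dr": [0,-2.26,0],"jaw": 8}]'

```text
clock: 12.6
position: [520.1, 197.0, 92.9]
ee_rot: [0.113, 0.982, -0.019, 0.148]
contact_force: [-4.9, -0.2, -2.2]
gripper_width: 10.6
grasp_force: 59.3
```

```bash
python3 -c "
from plan import *
show((-4,3.5,6),(-3,2,2),(-2,1,0),(-1,-1,0))"
```

```text
[520.1 197.   92.9] [-4.9 -0.2 -2.2] [-0.0, 0.0, -0.0, 0.0, 0.0, -0.01] 10.60142164632068
seat in groove [ -2.6 -40.3   3.5] yaw,tilt [-13.2   8.   -0. ]
(-4, 3.5, 6) [1.3, 0.3, -0.4] [-0.0, -0.0, 0.0]
(-3, 2, 2) [-2.0, 0.4, 6.3] [-0.0, -0.5, 0.0]
(-2, 1, 0) [-4.2, 0.4, 10.0] [-0.0, -0.75, 0.0]
(-1, -1, 0) [-4.6, 0.4, 12.2] [-0.0, -0.75, 0.0]
```

```bash
python3 -c "
from plan import *
show((-3.5,2,2),(-3.5,1,-1),(-3.5,-1,-1))"
```

```text
[520.1 197.   92.9] [-4.9 -0.2 -2.2] [-0.0, 0.0, -0.0, 0.0, 0.0, -0.01] 10.60142164632068
seat in groove [ -2.6 -40.3   3.5] yaw,tilt [-13.2   8.   -0. ]
(-3.5, 2, 2) [-1.5, 0.4, 6.2] [-0.0, -0.5, 0.0]
(-3.5, 1, -1) [-3.6, 0.4, 10.8] [-0.0, -0.88, 0.0]
(-3.5, -1, -1) [-3.0, 0.4, 12.7] [-0.0, -0.88, 0.0]
```

step_arm --motion '[{"slide": [-0.5,0,3],"dr": [0,-0.25,0],"jaw": 8},{"slide": [-1.5,0,6],"dr": [0,-0.5,0],"jaw": 8},{"slide": [-2.5,0,8.5],"dr": [0,-0.7,0],"jaw": 8},{"slide": [-3.5,0,11],"dr": [0,-0.88,0],"jaw": 8},{"slide": [-3.5,0,11],"dr": [0,-0.88,0],"jaw": 8},{"slide": [-3.5,0,11],"dr": [0,-0.88,0],"jaw": 8},{"slide": [-3.5,0,11],"dr": [0,-0.88,0],"jaw": 8},{"slide": [-3.5,0,11],"dr": [0,-0.88,0],"jaw": 8}]'

```text
clock: 13.6
position: [530.5, 189.7, 101.2]
ee_rot: [0.1, 0.98, -0.022, 0.173]
contact_force: [-47.6, 17.8, -2.3]
gripper_width: 10.2
grasp_force: 58.4
```

```bash
python3 -c "
from plan import *
show((-3.5,-1,-1),(-3.5,-3,-1))
from bench import arm
print(arm.read_state()['wrist_torque'])"
```

```text
[530.5 189.7 101.2] [-47.6  17.8  -2.3] [-0.0, -0.0, 0.0, -0.0, -0.0, 0.0] 10.206032219129414
seat in groove [  6.  -43.5  14.8] yaw,tilt [-11.7   5.   -0.3]
(-3.5, -1, -1) [11.4, 5.4, 16.5] [0.03, -0.5, 0.19]
(-3.5, -3, -1) [12.1, 5.4, 18.4] [0.03, -0.5, 0.19]
[ 5.09307813 13.63794314  0.90390192]
```

```bash
python3 - <<'E'
from plan import *
from h import *
s=arm.read_state();print(s["joints"].round(3),s["joint_efforts"].round(1),s["contact_force"],s["position"])
im=optics.get_image("side");cv2.imwrite("pics/s2.png",im)
a=np.load("pics/s1.npy")
# hook dark-plate silhouette on lighter slats: left edge column per row near the groove
g=cv2.cvtColor(im,cv2.COLOR_BGR2GRAY);
for r in range(168,216,4): print(r,''.join('#' if v<60 else '+' if v<85 else '-' if v<115 else '.' if v<150 else ' ' for v in g[r,180:262]))
E
```

```text
[ 0.747  0.244 -0.733  0.661 -0.482 -3.094] [-18.8 -28.6  27.4   6.5  -1.8  -0.2] [-47.60766864  17.75864009  -2.26792224] [530.4787978  189.71759411 101.18008805]
168 ..  .---+------------------.    .......+##############################............
172 ------------------..   ................-+############################-............
176 ----------.   ..-......................-#############################+............
180 -.   .............................---+#++++#####################+#+...............
184 ........................-+++++++----..--+###################++#+--#######+##+#++#+
188 ................-++++++++++++#+-....-++#####################+.                    
192 ........---------+++++---+++++++#######################-                          
196 .-----------------. .-+. .-+++++++++##############+---.                           
200 ----------.    ......-+++++++++-------+#####+--+##+---.                           
204 --.   ................-++++++++++++++++####+--+++++++++++-                        
208 .......................-++++++++++++++++++--+++++++++++++++                       
212 ........................---------------....--++++++++++++++-
```

Joint 6 has reached its range limit (-3.094), which bent the motion and pressed the plate into the slat. I back off to the last good pose, where the front is 8° up. From there the hook can be let down without more wrist turn.

```bash
python3 -c "
from plan import *
show((0,14,5),(-4,13,6),(-4,8,6),(-4,3.5,6))"
```

```text
[530.5 189.7 101.2] [-47.3  19.7  -2.3] [-0.0, 0.0, 0.0, -0.0, 0.0, -0.0] 10.516532060239589
seat in groove [  6.  -43.5  14.8] yaw,tilt [-11.7   5.   -0.3]
(0, 14, 5) [7.1, 5.3, -3.9] [0.02, 0.25, 0.19]
(-4, 13, 6) [11.8, 5.4, -5.6] [0.02, 0.37, 0.19]
(-4, 8, 6) [13.5, 5.4, -0.9] [0.02, 0.37, 0.19]
(-4, 3.5, 6) [15.1, 5.5, 3.3] [0.02, 0.37, 0.19]
```

step_arm --motion '[{"slide": [4,1,-2],"dr": [0,0.1,0],"jaw": 8},{"slide": [8,2,-4],"dr": [0,0.25,0.1],"jaw": 8},{"slide": [11,3,-5],"dr": [0,0.37,0.15],"jaw": 8},{"slide": [11,3,-5],"dr": [0,0.37,0.15],"jaw": 8},{"slide": [11,3,-5],"dr": [0,0.37,0.15],"jaw": 8},{"slide": [11,3,-5],"dr": [0,0.37,0.15],"jaw": 8},{"slide": [11,3,-5],"dr": [0,0.37,0.15],"jaw": 8},{"slide": [11,3,-5],"dr": [0,0.37,0.15],"jaw": 8}]'

```text
clock: 14.65
position: [528.1, 194.9, 108.5]
ee_rot: [0.113, 0.981, -0.017, 0.154]
contact_force: [-0.3, 0.5, -2.6]
gripper_width: 10.1
grasp_force: 58.5
```

```bash
python3 -c "
from plan import *
show((-4,13,6),(-4,8,6),(-4,3.5,6))
from bench import arm
print(arm.read_state()['joints'].round(3))"
```

```text
[528.1 194.9 108.5] [-0.3  0.5 -2.6] [0.0, -0.0, 0.0, 0.0, -0.0, 0.0] 10.1297520021547
seat in groove [  4.9 -41.   19.9] yaw,tilt [-13.1   7.3   0.3]
(-4, 13, 6) [11.1, 0.6, 2.9] [0.04, 0.09, -0.0]
(-4, 8, 6) [12.6, 0.6, 7.7] [0.04, 0.09, -0.0]
(-4, 3.5, 6) [14.0, 0.6, 12.0] [0.04, 0.09, -0.0]
[ 0.764  0.245 -0.658  0.511 -0.551 -2.987]
```

```bash
python3 - <<'E'
from plan import *
from h import *
s=sync();p,R=load()
im=optics.get_image("side");g=cv2.cvtColor(im,cv2.COLOR_BGR2GRAY);cv2.imwrite("pics/s3.png",im)
for r in range(172,234,2): print(r,''.join('#' if v<55 else '+' if v<85 else '-' if v<115 else '.' if v<150 else ' ' for v in g[r,188:272]))
G=json.load(open("grasp.json"));Rh=R*Ro.from_quat(G["q"]).inv();H=p-Rh.apply(G["t"])
for k,v in dict(plateTL=[50,25,55],plateBL=[50,25,0],plateBR=[50,-25,0],tipT=[-55,6,40],tipB=[-55,6,0],tipTR=[-55,-6,40]).items():print(k,proj("side",H+Rh.apply(v)).round(1))
Rr=hook(RK["yaw"],0);Hh=RK["o"]+Rr.apply([-55,-40,97])
for k,v in dict(plateTL=[50,25,55],plateBL=[50,25,0],plateBR=[50,-25,0],tipT=[-55,6,40],tipB=[-55,6,0]).items():print("hung",k,proj("side",Hh+Rr.apply(v)).round(1))
for f in(-1,1):print("finger",proj("side",p+R.apply([0,6*f+8*f,-30])).round(1))
E
```

```text
172 ----------..   ..............-+#+#########+##########+###+++#+......................
174 ------.    .................+################+##+#####+++++#+.......................
176 --.   .....................-#++++###############++###++++#+-........................
178   .........................-+-++##########+##+##+###+++##+..........................
180 ...........................---+#########+######++#+.-+##-.......... ........   .....
182 ...................-+++-..--+++###############+#+#++#+++-...........................
184 ................-++#++....-++++########+#+###++#+#++########++++++++++++++++++++++++
186 ............-++++++++----++++++############+#++#++#+.   -+++++++++++++++++++++++++++
188 ........-+++++++++++++++++##++++##+##+##+#+++##+++-                                 
190 ....----+++++++++-+++++############+##+#++++##+                                     
192 --------++++--+++++++++++#########+++###++++#+.                                     
194 -----------++++---+++++++++###########+#++---..                                     
196 ----------..-+-. .-+++++++++
[... 1253 characters left out ...]
....---.                   +----+----+-------+---
226 ------.   .........................----.                      ++-++---+--++----.    
228 --.   .........................----.                          ++++----.             
230   ...........................---.                                                   
232 ---......................----.                                                      
plateTL [198.5 188. ]
plateBL [201.6 206.4]
plateBR [215.7 199.4]
tipT [231.2 200.7]
tipB [233.  214.6]
tipTR [234.7 198.9]
hung plateTL [200.2 195.6]
hung plateBL [201.7 212.9]
hung plateBR [215.5 205.6]
hung tipT [233.1 212.5]
hung tipB [233.7 225.4]
finger [226.  202.6]
finger [217.9 206.7]
```

The mask map shows the plate's lower left corner at (204,210.5), the bar tip's lower corners at (235.5,213.5) and (239,211.5), and its top at (234,197.5). The hook has turned in the fingers, so I solve its pose from these points.

```bash
cat > meas.py <<'E'
from plan import *
from h import *
from scipy.optimize import least_squares
def solve(obs,yaw,prior=(-2,-40,8,15)):
    Rr=hook(RK["yaw"],0)
    def f(u):
        Rh=hook(yaw,u[3]);S=RK["o"]+Rr.apply([u[0],u[1],147+u[2]])
        e=[proj("side",S+Rh.apply(np.array(k)-SEAT))-v for k,v in obs]
        return np.r_[np.ravel(e),(u[1]-prior[1])*.3]
    r=least_squares(f,prior);return r.x,np.abs(r.fun).max()
E
python3 - <<'E'
from meas import *
obs=[([50,25,0],(204,210.5)),([-55,6,0],(235.5,213.5)),([-55,-6,0],(239,211.5)),([-55,-6,40],(234,197.5))]
for yaw in(-13,-8):
    u,e=solve(obs,yaw);print(yaw,u.round(1),e)
E
```

```text
-13 [  0.9 -39.9   9.6  15.9] 0.942567038176378
-8 [ 10.4 -40.6   3.5  14.4] 1.2614421609206374
```

The hook sits in the groove at seat (≈1, 10) mm, 16° front up. It turned 9° in the fingers. With the tool's orientation held, I lower it onto the slat, then swing the grip point down on an arc about the seat so the hook turns in the pads, avoiding the joint 6 limit.

```bash
python3 - <<'E'
from plan import *
p,R=load();Rr=hook(RK["yaw"],0);Rh=hook(-13,16)
W=lambda x,z:RK["o"]+Rr.apply([x,-40,147+z])
Gw=p+R.apply([0,0,-48]);Gh=Rh.inv().apply(Gw-W(0.9,9.6))   # seat->grasp in hook axes
print("seat->grasp",Gh.round(1))
for x,z,B in((-2,9,16),(-2,5,16),(-2,2.5,14),(-2,1.5,10),(-2,1,6),(-2,1,2)):
    print((x,z,B),R.inv().apply(W(x,z)+hook(-13,B).apply(Gh)-Gw).round(1))
E
```

```text
seat->grasp [-65.1  -0.6 -21.1]
(-2, 9, 16) [ 2.9 -0.  -0.3]
(-2, 5, 16) [ 4.2 -0.1  3.5]
(-2, 2.5, 14) [ 5.6 -0.1  8.2]
(-2, 1.5, 10) [ 6.8 -0.1 13.8]
(-2, 1, 6) [ 7.6 -0.1 19. ]
(-2, 1, 2) [ 8.  -0.1 23.8]
```

step_arm --motion '[{"slide": [3,0,0],"dr": [0,0,0],"jaw": 8},{"slide": [4,0,3.5],"dr": [0,0,0],"jaw": 8},{"slide": [5,0,6],"dr": [0,0,0],"jaw": 8},{"slide": [5.5,0,8],"dr": [0,0,0],"jaw": 8},{"slide": [6,0,10],"dr": [0,0,0],"jaw": 8},{"slide": [6.5,0,12],"dr": [0,0,0],"jaw": 8},{"slide": [7,0,14],"dr": [0,0,0],"jaw": 8},{"slide": [7,0,14],"dr": [0,0,0],"jaw": 8}]'

```text
clock: 15.7
position: [527.4, 196.8, 94.6]
ee_rot: [0.112, 0.981, -0.015, 0.156]
contact_force: [2.8, -0.1, 5.5]
gripper_width: 10.1
grasp_force: 60.1
```

```bash
python3 -c "
from bench import arm
s=arm.read_state()
for k in ('position','joints','contact_force','gripper_width'):print(k,s[k])"
```

```text
position [527.35122587 196.81033754  94.60972022]
joints [ 0.76037971  0.2616035  -0.69052587  0.55815926 -0.5039819  -3.03618978]
contact_force [ 2.83462153 -0.10476343  5.48616037]
gripper_width 10.143911118704285
```

step_arm --motion '[{"slide": [0.2,0,1.5],"dr": [0,0,0],"jaw": 8},{"slide": [0.5,0,3],"dr": [0,0,0],"jaw": 8},{"slide": [0.7,0,4.5],"dr": [0,0,0],"jaw": 8},{"slide": [0.8,0,6],"dr": [0,0,0],"jaw": 8},{"slide": [1,0,7.5],"dr": [0,0,0],"jaw": 8},{"slide": [1,0,8.5],"dr": [0,0,0],"jaw": 8},{"slide": [1,0,8.5],"dr": [0,0,0],"jaw": 8},{"slide": [1,0,8.5],"dr": [0,0,0],"jaw": 8}]'

```text
clock: 16.7
position: [527.9, 196.1, 85.6]
ee_rot: [0.112, 0.981, -0.016, 0.155]
contact_force: [-2.0, -0.2, 6.5]
gripper_width: 10.3
grasp_force: 61.7
```

```bash
python3 - <<'E'
from meas import *
s=sync();p,R=load();print(s["position"].round(1),s["joints"].round(3),s["contact_force"].round(1))
im=optics.get_image("side");g=cv2.cvtColor(im,cv2.COLOR_BGR2GRAY)
for r in range(194,234,2): print(r,''.join('#' if v<55 else '+' if v<85 else '-' if v<115 else '.' if v<150 else ' ' for v in g[r,192:248]))
E
```

```text
[527.9 196.1  85.6] [ 0.753  0.275 -0.706  0.584 -0.479 -3.059] [-2.  -0.2  6.5]
194 -----+++-----+++#+-..-+++++###+###+####+++###+#+.       
196 ------..++++++++++++++++++++####+#+#++++##++-+-         
198 --.    .++-..-+++++######+###+##++##++++##-             
200   ......-++--++++---+###+####+#####+++++++.             
202 ........-+++++++++-----+##+####++##+++--++.             
204 ........-++++++++++++----+#++#+#+++#+++--.              
206 .........-+++++++++++++++++#++#+--++++-.  ..            
208 .........-+++++++++++++++++++++---+++--.....            
210 .........-+++++++++++++++++#+++---++++++++++.           
212 .........-++++------++++++++++---+++++++++++-           
214 ..........-------------..+++++.-+++++++++++++           
216 .....----------------.  ...--++++++++++++++++           
218 .----------------..............--++++++++++++.          
220 -------------. ....................--++++++++.          
222 ---------.............................--+-++-.          
224 -----.  ...........................---.                 
226 --.   .........................----.                    
228   .........................----.                        
230 .........................---.                           
232 .....................----.
```

The mask map now shows the plate's lower left corner at (201.5,213.5), against (201.7,212.9) for a properly hung hook. The tip is at (233,223) against (233.7,225.4), so it is nearly level and seated. I release and back off along the tool axis.

step_arm --motion '[{"slide": [0,0,0],"dr": [0,0,0],"jaw": 20},{"slide": [0,0,0],"dr": [0,0,0],"jaw": 35},{"slide": [0,0,0],"dr": [0,0,0],"jaw": 45},{"slide": [0,0,0],"dr": [0,0,0],"jaw": 45},{"slide": [0,0,-20],"dr": [0,0,0],"jaw": 45},{"slide": [0,0,-50],"dr": [0,0,0],"jaw": 45},{"slide": [0,0,-90],"dr": [0,0,0],"jaw": 45},{"slide": [0,0,-130],"dr": [0,0,0],"jaw": 45}]'

```text
clock: 17.75
position: [487.8, 203.9, 209.3]
ee_rot: [0.113, 0.981, -0.017, 0.154]
contact_force: [1.0, 0.6, 0.4]
gripper_width: 44.8
grasp_force: 0.0
```

```bash
python3 - <<'E'
from meas import *
s=arm.read_state();print(s["position"].round(1),s["joints"].round(3),s["contact_force"].round(1))
im=optics.get_image("side");g=cv2.cvtColor(im,cv2.COLOR_BGR2GRAY)
for r in range(178,234,2): print(r,''.join('#' if v<55 else '+' if v<85 else '-' if v<115 else '.' if v<150 else ' ' for v in g[r,192:248]))
Rr=hook(RK["yaw"],0);Hh=RK["o"]+Rr.apply([-55,-40,97])
for v in([50,25,55],[50,25,0],[50,-25,0],[-55,6,0],[-55,-6,0],[-55,-6,40],[-55,6,40]):print("hung",v,proj("side",Hh+Rr.apply(v)).round(1))
E
```

```text
[487.8 203.9 209.3] [ 0.866  0.083 -0.535  0.373 -0.841 -2.9  ] [1.  0.6 0.4]
178 .........................---++--++-------.  ............
180 ......................-----++-+-------.    .-...........
182 .................-++---------+----.    ....-#####+++-...
184 ............-+++++++-------++-.    ......... -+++######+
186 ........-+++++++++++------     ............         -+++
188 ....--++++++++++++++---.   ................             
190 -----+++++++++++------+-...................             
192 -----++++++++-----+++++-...................             
194 -----+++-------++++++-.-...................             
196 ------..---+++++++++++++...................             
198 --.    .-++-.-++++++++++-.............----.             
200    .....-++---+++---++++............------.             
202 ........-++++++++--------......-----------.             
204 ........--++++++++++----.-..-------------.              
206 ........-++++++++++++++---------------.   ..            
208 .........-++++++++++++++++--------..  ......            
210 .........-+++++++++++++++++++---.---......
[... 208 characters left out ...]
-----------...........--+++++++++++++++.          
220 -------------.  ................-++++++++++++.          
222 ---------..........................--++++++++.          
224 -----.  ...........................---..-++++.          
226 --.   ..........................---.      .             
228   .........................----.                        
230 .........................---.                           
232 .....................----.                              
hung [50, 25, 55] [200.2 195.6]
hung [50, 25, 0] [201.7 212.9]
hung [50, -25, 0] [215.5 205.6]
hung [-55, 6, 0] [233.7 225.4]
hung [-55, -6, 0] [237.  223.4]
hung [-55, -6, 40] [236.5 210.6]
hung [-55, 6, 40] [233.1 212.5]
```

The hook hangs: its corners match the hung prediction within 1 px. I clear away a little more, then hand in.

step_arm --motion '[{"slide": [0,0,-15],"dr": [0,0,0],"jaw": 45},{"slide": [0,0,-30],"dr": [0,0,0],"jaw": 45},{"slide": [0,0,-45],"dr": [0,0,0],"jaw": 45},{"slide": [0,0,-60],"dr": [0,0,0],"jaw": 45},{"slide": [0,0,-60],"dr": [0,0,0],"jaw": 45},{"slide": [0,0,-60],"dr": [0,0,0],"jaw": 45},{"slide": [0,0,-60],"dr": [0,0,0],"jaw": 45},{"slide": [0,0,-60],"dr": [0,0,0],"jaw": 45}]'

```text
clock: 18.8
position: [470.5, 207.8, 264.9]
ee_rot: [0.113, 0.981, -0.017, 0.154]
contact_force: [0.1, -0.1, 0.4]
gripper_width: 44.9
grasp_force: 0.0
```

```bash
python3 - <<'E'
from meas import *
obs=[([50,25,0],(201.5,213.3)),([-55,6,0],(233.2,225.2)),([-55,-6,0],(237,224)),([-55,-6,40],(236.5,212))]
print([ (y,solve(obs,y,(-2,-40,0,0))) for y in(-13,-11)])
s=arm.read_state();print(s["contact_force"].round(1),s["joint_vel"].round(3))
a=optics.get_image("side")[190:230,195:245].astype(int);b=optics.get_image("side")[190:230,195:245].astype(int);print("change",abs(a-b).mean())
print(arm.job_done())
E
```

```text
[(-13, (array([ -0.73546034, -40.05524829,  -0.52631895,  -0.31583357]), np.float64(0.8161863394932993))), (-11, (array([  2.3581947 , -40.33417183,  -2.51665299,  -1.26242922]), np.float64(0.755559092491751)))]
[ 0.1 -0.1  0.4] [-0.001 -0.     0.006  0.    -0.002  0.001]
change 1.8438333333333334
the job is handed in; nothing more can be done
None
```

I hung the loose hook in the upper groove at y ≈ -40 mm, nearly level and seated about 1 mm from the groove edge by my last measurement, and handed the job in at about 19 s with the gripper clear; the verdict was not shown, and mid-way joint 6 hit its limit and pressed the held hook against the rack with about 50 N at the wrist, above the 40 N limit if that counts as arm or gripper-body contact.

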